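# Stow two marble bars in the bench cupboard

### The job

Swing the little bench cupboard's door wide open (about a right angle or more) and leave it standing open. Then put the two marble bars away lying flat, the wide bar in the wide bay and the narrow bar in the narrow bay, each slid in until nothing of it sticks out past the cupboard's front. Leave the jar, the hammer and the box of stones where they are.

Things in the scene. Friction and masses are not known exactly. Their poses are not given: they have to be found in the camera images.
- cupboard: Fixed light-wood cupboard, 170 mm wide (y), 146 deep (x), 82 high, clear top panel 5 mm thick that starts 40 mm behind the front, side walls 15 mm. Origin: middle of its front edge on the bench top; x points into it, y left seen from the robot, z up. No floor board: things slide in on the bench. A partition 32 mm wide, 60 mm high, splits it into two bays 132 mm deep.
- door (a joint): Angle of the cupboard's upright door, rad: 0 shut, 1.57 square, stop at 2.1. It swings towards the robot about a vertical hinge on the cupboard's right (-y) front edge and stays where it is left. Dark wood panel 170 mm wide, 15 mm thick, from 4 to 80 mm above the bench, its inner face 1 mm in front of the cupboard.
- door_handle (a point): Middle of the handle, a level steel bar 70 mm long, 10 mm thick, along the door's width, 58 mm above the bench and 35 mm in front of the panel (30 mm clear gap behind it), on 8 mm posts 32 mm either side of its middle; 125 mm along the door from the hinge. Axes turn with the door: x at right angles to the panel, towards the inside; y from hinge to free edge; z up.
- door_hinge (a point): Point on the door's hinge axis at the handle's height (58 mm), in the cupboard's front plane, at its right front edge; axes as for the handle.
- bay_wide (a point): Middle of the mouth of the wide bay (left, by the door's free edge), 64 mm wide, on the bench top in the cupboard's front plane. x points into the bay, y left, z up.
- bay_narrow (a point): Middle of the mouth of the narrow bay (right, by the hinge), 44 mm wide, on the bench top in the cupboard's front plane. x points into the bay, y left, z up.
- bar_wide: The wide bar of white marble, loose: 120 mm long (its x), 48 mm wide (y), 46 mm high (z), about 0.71 kg. Origin: middle of its underside.
- bar_narrow: The narrow bar of white marble, loose: 120 mm long (its x), 30 mm wide (y), 46 mm high (z), about 0.45 kg. Origin: middle of its underside.
- jar: Bystander: glass jar, 70 mm across, 100 mm high. Origin: middle of its underside.
- hammer: Bystander: wooden-handled hammer lying flat, 260 mm long along its x, head at +x. Origin: under the middle of its length.
- stone_box: Bystander: open wooden box of pebbles, 130 x 170 mm, 70 mm high. Origin: middle of its underside.
Things that resemble listed ones, but are neither listed nor needed, are in the scene too. What is shaped like the bar_wide but orange, red or yellow is not meant.

How it is judged (in metres and radians):
On the way:
1. the cupboard door is swung wide open (at least 1.4 rad) (value of joint door above 1.4 rad), for 0.2 s.
At the end, for the whole second after the job is handed in: The door stands open at 1.4 rad or more; the wide bar lies flat and at rest on the bench in the wide bay and the narrow bar in the narrow bay, each lengthwise, with no more than 3 mm sticking out past the cupboard's front (value of joint door above 1.4 rad and x of bar_wide in the frame of bay_wide between 0.057 and 0.085 m and y of bar_wide in the frame of bay_wide between -0.022 and 0.022 m and height (world z) of each of bar_wide, bar_narrow below 0.006 m and angle between each of bar_wide, bar_narrow's own z axis and vertical below 0.1 rad and angle between the x axis of bar_wide and the x axis of bay_wide, either way round below 0.15 rad and linear speed of each of bar_wide, bar_narrow below 0.02 m/s and x of bar_narrow in the frame of bay_narrow between 0.057 and 0.085 m and y of bar_narrow in the frame of bay_narrow between -0.022 and 0.022 m and angle between the x axis of bar_narrow and the x axis of bay_narrow, either way round below 0.15 rad); the robot touches nothing.
It fails at once if the jar is moved by more than 30 mm (distance of jar from where it was at the start of the episode above 0.03 m).
It fails at once if the hammer is moved by more than 30 mm (distance of hammer from where it was at the start of the episode above 0.03 m).
It fails at once if the box of stones is moved by more than 30 mm (distance of stone_box from where it was at the start of the episode above 0.03 m).
It also fails if it takes over 72 s, if anything falls off the work surface, if the arm or the gripper's body presses on something with over 40 N, if the wrist force passes 120 N, or if a joint passes its speed limit or range.

### The arm

A 7-joint arm with a two-finger parallel gripper is mounted at the origin on the work surface. World frame = base frame: x ahead of the robot, y to its left, z up, the work surface at z = 0. Lengths are in mm, angles in rad, forces in N, time in s.
With the tool pointing down it reaches from about 400 to 875 mm from the base axis. Payload 4.4 kg.
Tool frame: the origin (TCP) lies midway between the tips of the shut fingers; the grasp point (between the pads) lies 19 mm behind it; z points along the fingers, y is the line along which they close (so a half turn about z gives the same grasp; the last joint's range is limited). The gripper opens to 85 mm and grips with 20 to 120 N. Pads are 22 mm wide; open, the fingers measure 114 mm over their backs; the gripper's body (76 mm by 85 mm) begins 54 mm behind the grasp point. The pads swing forward as they close: fully open they stand 13 mm farther back than shut.
Start: joints at [1.241, 0.628, 0.038, 1.517, -0.027, 0.996, -0.02], TCP at [169.516, -627.521, 231.313] pointing down, gripper open.
Joint ranges: [-3.06, 3.06], [-0.37, 2.12], [-1.25, 1.32], [0.18, 2.47], [-1.1, 4.24], [0.23, 1.98], [-2.94, 2.94]. Speed limits (rad/s): [2.57, 2.57, 3.14, 3.14, 3.14, 3.14, 3.14].

### API

Orientations are given as [roll, pitch, yaw] about the fixed x, y, z axes, in that order (R = Rz(yaw) Ry(pitch) Rx(roll)).
In Python, from cell import ctrl gives the robot as it stands.
- The arm moves only by the shell command python3 -m crank 'ROWS' [OPENING]. ROWS is JSON, a list that holds one entry, the list of rows, each a list of 4 numbers: the shift along the tool's x, y, z normalised to -1 to 1, where 1 is 2.5 cm, then the turn about the tool's z normalised to -1 to 1, where 1 is 0.08 rad. In form: [[[dx, dy, dz, turn], ...]]. A call has 1 to 12 rows; each row shifts and turns the commanded pose from where the row before left it, along the tool's axes as they then stand; what a row does not reach is not made up. A row lasts 1/12 s, in which the tool goes at most 41.7 mm and 7.16 degrees, less where a joint would pass 70% of its speed; a pose out of reach is approached as far as the arm can. A call with a number of a shift or a turn outside -1 to 1 is refused whole. A call with a gripper value outside its range is refused whole. OPENING is the closure, from -1 (fully open) to 1 (shut), set as the call begins (- or left out, the last holds). The fingers move at their own pace and stop on an object; the grip force is fixed at half the most. Time passes only in rows, so rows that do not move let the fingers close. It gives the time, the measured TCP pose, the force, the opening and the grip force at its end, in the units of the state.
- ctrl.read_state(): the state, without advancing time (a new reading comes with each control period).
- ctrl.get_image(name): name is "side" or "top" or "wrist"; returns a dict with "img" (420x560x3 uint8, red, green, blue), "intrinsics" (3x3 intrinsics, pixels), "dist" ([k1, k2, p1, p2, k3] as OpenCV has them; the pictures are not rectified), "extrinsics" (4x4, takes a point from camera to world coordinates). Camera axes: x right, y up, looking along -z (the intrinsics and any distortion apply to the point x, -y, -z); pixel columns grow to the right and rows downward; lengths in mm; the calibration is good to about 2 mm. A picture is of the moment at which its call begins. There is no depth.
- ctrl.finish_job(): hands the job in; it is judged then, once.
Trained networks look in the newest picture that a camera, given by its name, has taken for a name from the list of things; names that differ only in an ending like _2 or _b are one class to them, and where a whole thing is asked for, a point or a joint stands for the part that bears it (a point fixed in the world has none). Each returns a list of dicts, best first, with "confidence" (0 to 1); they miss things now and then, are a little off and sometimes report something else, mostly with a low value. They report only what shows in the picture. A call takes as long as a camera call. They do not tell look-alikes from the thing itself.
- ctrl.find_in(camera, target): "position" ([row, column] in pixels, amid what is visible of it).
- ctrl.trace(camera, target): "mask" (420x560 bool, what is visible of it) and "position" ([row, column] in pixels, amid what is visible of it).
- ctrl.place_of(camera, target): "position" ([row, column] in pixels: a listed point, or the origin of a listed thing).
The state is a dict: "clock": time; "qpos": joint angles; "qd": joint speeds; "tau": joint torques, N m; "eef_pos": TCP position; "tool_rot": TCP orientation; "force": force on the tool from outside, world axes, zero at the start; "torque": the same for the moment, N m; "width": finger opening in mm; "gripper_force": force on a finger pad.
Only numpy, scipy, OpenCV 4.12 (cv2) and the standard library are available. Lean on these libraries where they do the work, as an engineer would, in place of code of your own. Each camera call takes 0.05 s, during which the arm holds its last target. There are 200 camera calls.

## Working session

There is one attempt and no reset: what is moved stays moved. The work goes in short steps, Python scripts to look and compute and a shell command to move; the robot and the scene stay as the last step left them, time stands still between calls to the robot, and variables do not carry over. Pictures are saved under pics/ and viewed, at most 10 in all, crops included, and the job is handed in when it is done.

```bash
ls; mkdir -p pics
cat > h.py <<'E'
import numpy as np, cv2
from cell import ctrl
def ray(im,rc):
    K=np.array(im["intrinsics"],float);d=np.array(im["dist"],float);E=np.array(im["extrinsics"],float)
    p=cv2.undistortPoints(np.array([[[rc[1],rc[0]]]],float),K,d)[0,0]
    v=E[:3,:3]@np.array([p[0],-p[1],-1]); return E[:3,3],v
def at(im,rc,z):
    o,v=ray(im,rc); return o+v*(z-o[2])/v[2]
def pix(im,P):
    K=np.array(im["intrinsics"],float);d=np.array(im["dist"],float);E=np.array(im["extrinsics"],float)
    q=(np.array(P,float).reshape(-1,3)-E[:3,3])@E[:3,:3]; q=q*[1,-1,-1]
    return cv2.projectPoints(q,np.zeros(3),np.zeros(3),K,d)[0][:,0,::-1]
def save(im,n,crop=None,s=1):
    a=im["img"][:,:,::-1]
    if crop: a=a[crop[0]:crop[1],crop[2]:crop[3]]
    cv2.imwrite("pics/"+n,cv2.resize(a,None,fx=s,fy=s,interpolation=cv2.INTER_CUBIC))
E
python3 - <<'E'
from h import *
import pickle
np.set_printoptions(precision=1,suppress=True)
s=ctrl.read_state();print(s["clock"],s["eef_pos"],s["tool_rot"],s["width"])
ims={}
for c in ("top","side"):
    im=ctrl.get_image(c);ims[c]=im;save(im,c+"0.png")
    print(c,im["extrinsics"][:3])
    for t in ("cupboard","door_handle","door_hinge","bay_wide","bay_narrow","bar_wide","bar_narrow","jar","hammer","stone_box"):
        for r in ctrl.place_of(c,t)[:4]:
            z=58 if "door" in t else 0
            print(c,t,round(r["confidence"],2),np.array(r["position"]),at(im,r["position"],z))
pickle.dump(ims,open("ims.pkl","wb"))
E
```

```text
pics
0.0 [ 169.3 -626.9  230.4] [-3.1  0.   0.3] 85.48626735215868
top [[  -0.     1.    -0.1  393.5]
 [  -1.    -0.     0.    -9.3]
 [   0.     0.1    1.  1239.7]]
top cupboard 0.7 [186.4 321.3] [ 602.  -138.3    0. ]
top door_handle 0.74 [136.4 185.6] [727.5 213.8  58. ]
top door_handle 0.52 [187.  323.9] [ 590.6 -138.8   58. ]
top door_hinge 0.65 [186.6 355.4] [ 590.8 -219.4   58. ]
top bay_wide 0.95 [180.5 306.4] [618.4 -98.9   0. ]
top bay_narrow 0.78 [191. 339.] [ 589.1 -185.3    0. ]
top bar_wide 0.92 [307. 178.] [289.4 242.    0. ]
top bar_wide 0.73 [222.3 105. ] [513.5 440.1   0. ]
top bar_wide 0.6 [298.2 114.8] [312.6 410.4   0. ]
top bar_wide 0.55 [245.3 153.5] [451.  307.5   0. ]
top bar_narrow 0.96 [224.4 209.2] [504.5 159.7   0. ]
top jar 0.96 [175.2 411.7] [ 630.3 -384.4    0. ]
top jar 0.43 [187.1 353.4] [ 599.2 -224.2    0. ]
top hammer 0.63 [261.1 456. ] [ 396.9 -495.8    0. ]
top stone_box 0.68 [176.9 415.1] [ 625.6 -393.5    0. ]
top stone_box 0.56 [135.9 186.5] [745.3 222.3   0. ]
side [[ -0.9   0.3  -0.4  61. ]
 [ -0.5  -0.5   0.7 874.8]
 [ -0.    0.8   0.6 834.
[... 179 characters left out ...]
door_hinge 0.71 [196.3 288.6] [551.7 -88.2  58. ]
side bay_wide 0.72 [203.8 273.3] [ 612.3 -100.3    0. ]
side bay_wide 0.66 [193.5 290.9] [ 589.1 -177.8    0. ]
side bay_narrow 0.74 [192.  292.9] [ 587.2 -188.6    0. ]
side bay_narrow 0.62 [250.6 174.9] [746.7 223.    0. ]
side bar_wide 0.93 [370.8 278.5] [314.3 410.4   0. ]
side bar_wide 0.92 [343.7 192.3] [515.7 444.1   0. ]
side bar_wide 0.91 [312.3 322.8] [295.5 223.2  -0. ]
side bar_wide 0.76 [313.4 249.2] [448.5 311.1   0. ]
side bar_narrow 0.56 [260.8 264.2] [507.2 138.6  -0. ]
side jar 0.78 [159.9 307.5] [ 633.7 -396.9    0. ]
side hammer 0.97 [163.2 381.8] [ 387.1 -504.2    0. ]
side stone_box 0.67 [255.8 176.5] [729.3 237.4  -0. ]
```

View pics/top0.png

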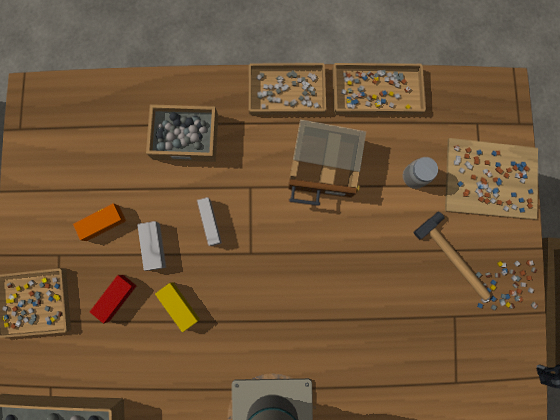

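View pics/side0.png

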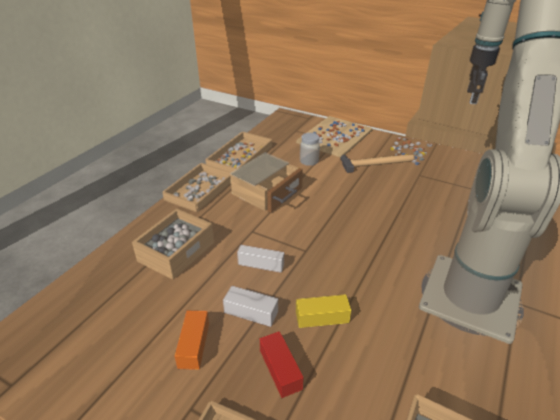

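The top view shows five bar-like things: orange (222,100), red (298,113) and yellow (307,178) are the decoys. White wide (246,151) and white narrow (222,209) are the ones I want. The cupboard is at (160,328) with its door facing the robot. I'll check the choice and the cupboard's yaw in one close crop.

Run:
```python
from h import *
import pickle
np.set_printoptions(precision=1,suppress=True)
ims=pickle.load(open("ims.pkl","rb"));im=ims["top"]
a=im["img"][:,:,::-1]
A=cv2.resize(a[110:215,280:380],None,fx=4,fy=4,interpolation=cv2.INTER_CUBIC)
B=cv2.resize(a[185:290,130:230],None,fx=4,fy=4,interpolation=cv2.INTER_CUBIC)
cv2.imwrite("pics/crop1.png",np.hstack([A,B]))
# white bar masks, top and side
for c,rois in (("top",{"w":(215,275,130,170),"n":(190,250,190,225)}),("side",{"w":(280,330,215,285),"n":(240,280,230,290)})):
  for n,(r0,r1,c0,c1) in rois.items():
    I=ims[c]["img"][r0:r1,c0:c1].astype(int); m=((I.max(2)-I.min(2)<45)&(I.max(2)>100)).astype(np.uint8)
    k,l,st,ce=cv2.connectedComponentsWithStats(m); j=1+np.argmax(st[1:,4]); ys,xs=np.where(l==j)
    if c=="top":
        P=np.array([at(ims[c],(y+r0,x+c0),46)[:2] for y,x in zip(ys,xs)],np.float32)
        print(n,st[j,4],cv2.minAreaRect(P))
    else: print(c,n,st[j])
for t in ("bar_wide","bar_narrow"):
  pass
```

```text
w 886 ((449.14349365234375, 307.0492858886719), (120.05374908447266, 48.27626419067383), 8.647128105163574)
n 574 ((509.5904541015625, 157.2744903564453), (120.97320556640625, 30.84608268737793), 14.01827621459961)
side w [   6    6   58   41 1583]
side n [   7    4   53   29 1042]
```

View pics/crop1.png

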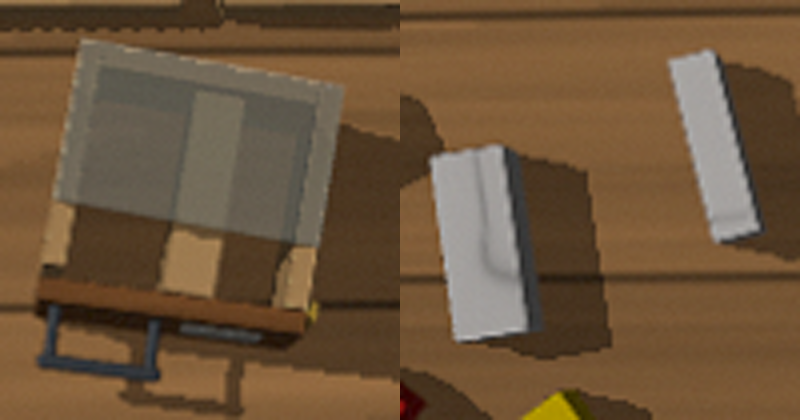

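The crop confirms the two white marble bars and shows the cupboard yawed slightly clockwise. The handle runs from (38,360) to (158,375) in crop pixels. Next I'll compute the cupboard's frame from its corners.

Run:
```python
from h import *
import pickle
np.set_printoptions(precision=1,suppress=True)
im=pickle.load(open("ims.pkl","rb"))["top"]
c=lambda x,y,z: at(im,(110+(y+.5)/4-.5,280+(x+.5)/4-.5),z)
for n,x,y,z in (("BL",80,40,82),("BR",343,87,82),("pFL",57,201,82),("pFR",318,246,82),("wallFL",41,263,82),("wallFR",303,309,82),
  ("doorBL",40,276,80),("doorFL",37,312,80),("doorBR",306,310,80),("doorFR",303,333,80),("hL",41,367,63),("hR",155,378,63)):
    print(n,c(x,y,z))
from scipy.optimize import least_squares
obs=[((80,40),(146,85,82)),((343,87),(146,-85,82)),((57,201),(40,85,82)),((318,246),(40,-85,82)),((41,263),(0,85,82)),((303,309),(0,-85,82))]
def f(p):
    r=[]
    for (x,y),(a,b,z) in obs:
        w=c(x,y,z); cs,sn=np.cos(p[2]),np.sin(p[2])
        r+=[p[0]+cs*a-sn*b-w[0],p[1]+sn*a+cs*b-w[1]]
    return r
s=least_squares(f,[600,-140,-.15]);p=s.x;print(p.round(3),s.fun)
R=lambda a,b:(p[0]+np.cos(p[2])*a-np.sin(p[2])*b,p[1]+np.sin(p[2])*a+np.cos(p[2])*b)
for n,a,b in (("wide",0,38),("narrow",0,-48),("hinge",0,-85),("handle shut",-51,40)): print(n,np.array(R(a,b)))
```

```text
BL [760.3 -79.3  82. ]
BR [ 728.6 -245.8   82. ]
pFL [656.2 -62.8  82. ]
pFR [ 626.  -225.9   82. ]
wallFL [616.9 -52.1  82. ]
wallFR [ 586.1 -215.    82. ]
doorBL [609.1 -51.4  80. ]
doorFL [586.4 -49.1  80. ]
doorBR [ 585.8 -217.2   80. ]
doorFR [ 571.3 -214.8   80. ]
hL [554.2 -51.7  63. ]
hR [ 546.4 -123.2   63. ]
[ 601.5 -135.1   -0.2] [ 0.5  0.2  0.3 -0.3  0.5  3.6 -1.2 -0.3  0.5  0.4 -0.6 -3.6]
wide [608.6 -97.8]
narrow [ 592.4 -182.3]
hinge [ 585.5 -218.6]
handle shut [558.9 -86.3]
```

```bash
cat >> h.py <<'E'
def go(x,y,z,yaw):
    "units still to go: shift in present tool axes, shift in tool axes after the turn, turn"
    s=ctrl.read_state(); r=s["tool_rot"]; d=np.array([x,y,z])-s["eef_pos"]
    from scipy.spatial.transform import Rotation as Q
    R=Q.from_euler("xyz",r).as_matrix(); dy=(yaw-r[2]+np.pi)%(2*np.pi)-np.pi
    R2=Q.from_euler("xyz",[np.pi,0,yaw]).as_matrix()
    print("t",round(s["clock"],2),"pos",np.round(s["eef_pos"],1),"rot",np.round(r,3),"w",round(s["width"],1),"\n now",(R.T@d/25).round(2),"after turn",(R2.T@d/25).round(2),"turn",round(-dy/.08,2))
E
python3 -m crank '[[[0,0,0,-1],[0,0,0,-1],[0,0,0,-1],[0,0,0,-1],[0,0,0,-1],[0,0,0,-1],[0,0,0,-1],[0,0,0,-1],[0,0,0,-1],[0,0,0,-1],[0,0,0,-1],[0,0,0,-1]]]' -1
python3 -c "
from h import *
go(550.3,-87.5,130,1.46)"
```

```text
clock: 2.1
eef_pos: [169.4, -627.6, 231.3]
tool_rot: [-3.142, 0.0, 1.228]
force: [-0.3, 0.1, 0.9]
width: 85.1
gripper_force: 0.0
t 2.1 pos [ 169.4 -627.6  231.3] rot [-3.142  0.     1.228] w 85.1 
 now [25.47  7.08  4.05] after turn [23.16 12.75  4.05] turn -2.91
```

```bash
python3 -m crank '[[[0,0,0,-0.97],[0,0,0,-0.97],[0,0,0,-0.97],[1,0.55,0,0],[1,0.55,0,0],[1,0.55,0,0],[1,0.55,0,0],[1,0.55,0,0],[1,0.55,0,0],[1,0.55,0,0],[1,0.55,0,0],[1,0.55,0,0]]]'
python3 -m crank '[[[1,0.55,0,0],[1,0.55,0,0],[1,0.55,0.1,0],[1,0.55,0.1,0],[1,0.55,0.2,0],[1,0.55,0.2,0],[1,0.55,0.2,0],[1,0.55,0.2,0],[1,0.55,0.2,0],[1,0.55,0.2,0],[1,0.55,0.2,0],[1,0.55,0.2,0]]]' 0.4
python3 -c "
from h import *
go(550.3,-87.5,130,1.46)
im=ctrl.get_image('wrist');save(im,'w1.png')
E=im['extrinsics'];print(E.round(2))
for r in ctrl.place_of('wrist','door_handle')[:2]+ctrl.place_of('wrist','door_hinge')[:2]: print(r,at(im,r['position'],58).round(1))"
```

```text
clock: 3.1
eef_pos: [318.7, -417.1, 231.5]
tool_rot: [3.141, 0.0, 1.456]
force: [0.4, -0.8, 0.3]
width: 85.4
gripper_force: 0.0
clock: 4.1
eef_pos: [517.0, -137.8, 186.2]
tool_rot: [3.141, 0.0, 1.456]
force: [0.2, -0.6, 0.5]
width: 25.8
gripper_force: 0.0
t 4.1 pos [ 517.  -137.8  186.2] rot [3.141 0.    1.456] w 25.8 
 now [2.15 1.09 2.25] after turn [2.15 1.1  2.25] turn -0.05
[[ 9.9000e-01  1.1000e-01  3.0000e-02  5.2448e+02]
 [-1.1000e-01  9.6000e-01  2.6000e-01 -7.0930e+01]
 [ 0.0000e+00 -2.7000e-01  9.6000e-01  3.2920e+02]
 [ 0.0000e+00  0.0000e+00  0.0000e+00  1.0000e+00]]
{'position': [148.1, 309.4], 'confidence': 0.92} [551.1 -91.5  58. ]
{'position': [274.3, 356.8], 'confidence': 0.94} [ 587.  -217.8   58. ]
```

View pics/w1.png

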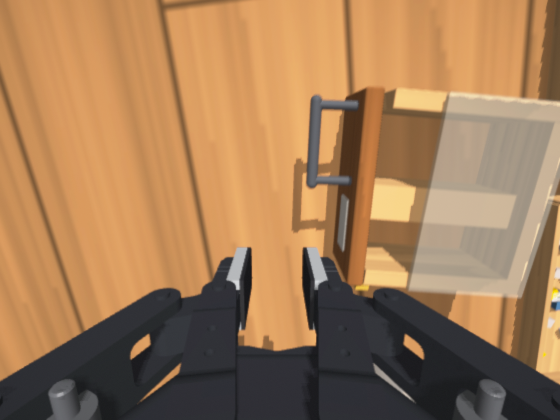

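The wrist view shows the handle bar from (98,317) to (185,312). It localises to about (551,-90), consistent with the hinge at (587,-218), 133 mm away. I'll go above it, then down.

```bash
python3 -m crank '[[[0.7,0.36,0,0],[0.7,0.36,0,0],[0.7,0.37,0,0],[0,0,1,0],[0,0,1,0],[0,0,1,0],[0,0,0.5,0],[0,0,0,0]]]'
python3 -c "
from h import *
go(551,-89.5,39,1.46)
im=ctrl.get_image('wrist');save(im,'w2.png')
print(pix(im,[[551,-89.5,63]]))"
```

```text
clock: 4.92
eef_pos: [546.6, -91.1, 96.2]
tool_rot: [-3.136, 0.001, 1.455]
force: [-0.5, -0.0, -0.1]
width: 25.5
gripper_force: 0.0
t 4.92 pos [546.6 -91.1  96.2] rot [-3.136e+00  1.000e-03  1.455e+00] w 25.5 
 now [0.09 0.18 2.29] after turn [0.08 0.17 2.29] turn -0.06
[[237.26813043 283.88318632]]
```

View pics/w2.png

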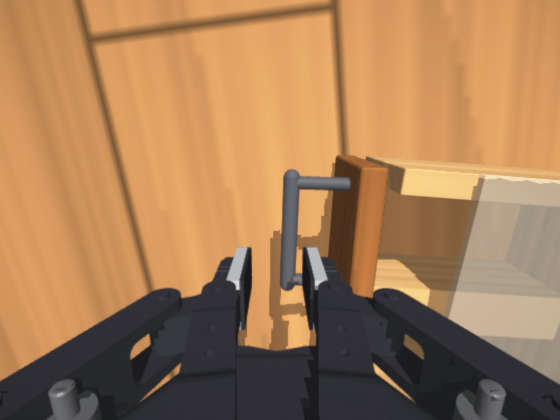

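The bar now spans (175,291) to (285,287), centre (230,289), so about (554,-86). I'll correct, descend and grip.

```bash
python3 -m crank '[[[0.2,0.28,0,0],[0,0,0.6,0],[0,0,0.6,0],[0,0,0.6,0],[0,0,0.5,0],[0,0,0,0]]]'
python3 -m crank '[[[0,0,0,0],[0,0,0,0],[0,0,0,0],[0,0,0,0],[0,0,0,0]]]' 1
python3 -c "
from h import *
go(554,-86,39,1.46)
s=ctrl.read_state();print(s['force'],s['gripper_force'])"
```

```text
clock: 5.47
eef_pos: [557.0, -85.7, 40.8]
tool_rot: [-3.141, 0.0, 1.456]
force: [0.9, -0.1, -0.4]
width: 25.4
gripper_force: 0.0
clock: 5.88
eef_pos: [556.9, -85.7, 42.5]
tool_rot: [3.141, 0.0, 1.456]
force: [-3.6, -0.6, 7.7]
width: 7.8
gripper_force: 58.8
t 5.88 pos [556.9 -85.7  42.5] rot [3.141 0.    1.456] w 7.8 
 now [-0.03 -0.11  0.14] after turn [-0.03 -0.11  0.14] turn -0.06
[-3.55953591 -0.58763609  7.6604337 ] 58.75463604927063
```

```bash
python3 -m crank '[[[-0.08,-0.2,0,-0.5],[-0.08,-0.2,0,-0.5],[-0.08,-0.2,0,-0.5],[-0.08,-0.2,0,-0.5],[-0.08,-0.2,0,-0.5],[-0.08,-0.2,0,-0.5],[-0.08,-0.2,0,-0.5],[-0.08,-0.2,0,-0.5]]]'
python3 -c "
from h import *
s=ctrl.read_state();p=np.array(s['eef_pos'])-[586.5,-218,0];print(np.hypot(p[0],p[1]),np.arctan2(p[1],p[0]),s['tool_rot'][2])"
```

```text
clock: 6.55
eef_pos: [516.6, -101.8, 42.4]
tool_rot: [-3.141, -0.001, 1.778]
force: [-5.3, 3.5, 9.3]
width: 8.1
gripper_force: 59.8
135.56474516303066 2.1123724174369016 1.7780600796863522
```

```bash
python3 -m crank '[[[-0.16,-0.4,0,-1],[-0.16,-0.4,0,-1],[-0.16,-0.4,0,-1],[-0.16,-0.4,0,-1],[-0.16,-0.4,0,-1],[-0.16,-0.4,0,-1],[-0.16,-0.4,0,-1],[-0.16,-0.4,0,-1],[-0.16,-0.4,0,-1],[-0.16,-0.4,0,-1]]]'
python3 -c "
from h import *
s=ctrl.read_state();p=np.array(s['eef_pos'])-[586.5,-218,0];print(np.hypot(p[0],p[1]),np.arctan2(p[1],p[0]),s['tool_rot'][2],s['torque'],s['qpos'])"
```

```text
clock: 7.38
eef_pos: [453.3, -189.2, 42.4]
tool_rot: [-3.137, -0.002, 2.579]
force: [-7.1, -0.1, 12.8]
width: 8.1
gripper_force: 59.5
136.28968156076687 2.9283860591953674 2.578925906724704 [ 0.01521768  1.47796127 -0.37150135] [ 0.64858234  0.76712871 -0.47086774  2.08669375  0.7775086   0.47127394
  0.58442674]
```

```bash
python3 -m crank '[[[-0.16,-0.4,0,-1],[-0.16,-0.4,0,-1],[-0.16,-0.4,0,-1],[-0.16,-0.4,0,-1],[-0.16,-0.4,0,-1],[-0.16,-0.4,0,-1],[-0.16,-0.4,0,-1],[-0.16,-0.4,0,-1],[-0.16,-0.4,0,-1],[0,0,0,0]]]'
python3 -m crank '[[[0,0,0,0],[0,0,0,0],[0,0,0,0],[0,0,0,0]]]' 0.4
python3 -c "
from h import *
s=ctrl.read_state();p=np.array(s['eef_pos'])-[586.5,-218,0];print(np.hypot(p[0],p[1]),np.arctan2(p[1],p[0]),s['tool_rot'][2],s['torque'],s['qpos'])"
```

```text
clock: 8.22
eef_pos: [468.1, -287.8, 42.4]
tool_rot: [-3.135, -0.002, -2.989]
force: [-7.5, -5.5, 11.4]
width: 8.1
gripper_force: 59.1
clock: 8.55
eef_pos: [469.5, -281.3, 41.5]
tool_rot: [-3.142, 0.001, -2.986]
force: [-0.8, -0.4, -0.1]
width: 25.8
gripper_force: 0.0
133.05197540234184 -2.6459205247657405 -2.985683641649158 [-0.03055061 -0.01830285  0.04046256] [ 0.93199189  0.8750901  -0.70987047  1.93446079  0.90665777  0.68770939
  1.37684785]
```

```bash
python3 -m crank '[[[0,0,-0.6,0],[0,0,-1,0],[0,0,-1,0],[0,0,-1,0],[0,0,-1,0],[0,0,-1,0],[0,0,-0.4,1]]]' -1
python3 -c "
from h import *
go(485.3,151.2,130,.245-np.pi)
im=ctrl.get_image('top');
print([ (r['confidence'],at(im,r['position'],58).round(0)) for r in ctrl.place_of('top','door_handle')[:2]])"
```

```text
clock: 9.13
eef_pos: [470.8, -281.3, 194.4]
tool_rot: [-3.14, 0.004, -3.066]
force: [0.5, -1.0, -0.2]
width: 85.4
gripper_force: 0.0
t 9.13 pos [ 470.8 -281.3  194.4] rot [-3.14   0.004 -3.066] w 85.4 
 now [-1.88 17.21  2.56] after turn [-4.76 16.64  2.57] turn -2.12
[(0.56, array([ 464., -284.,   58.]))]
```

```bash
python3 -m crank '[[[0,0,0,-1],[0,0,0,-1],[-0.28,1,0,0],[-0.28,1,0,0],[-0.28,1,0,0],[-0.28,1,0,0],[-0.28,1,0,0],[-0.28,1,0,0],[-0.28,1,0,0],[-0.28,1,0,0],[-0.28,1,0,0],[-0.28,1,0,0]]]'
python3 -m crank '[[[-0.28,1,0,0],[-0.28,1,0,0],[-0.28,1,0,0],[-0.28,1,0,0],[-0.28,1,0.5,0],[-0.28,1,1,0],[-0.28,0.64,1,-0.12],[0,0,0,0]]]'
python3 -c "
from h import *
go(485.3,151.2,19,.245-np.pi)
im=ctrl.get_image('wrist');save(im,'w3.png')
from math import *
c=np.array([509.6,157.3,46]);a=.245;u=np.array([cos(a),sin(a),0]);v=np.array([-sin(a),cos(a),0])
print(pix(im,[c+60*u+15*v,c+60*u-15*v,c-60*u+15*v,c-60*u-15*v]).round())"
```

```text
clock: 10.23
eef_pos: [477.9, -20.9, 190.2]
tool_rot: [3.141, -0.002, -2.904]
force: [0.4, 0.0, -0.4]
width: 85.8
gripper_force: 0.0
clock: 10.9
eef_pos: [484.9, 154.3, 124.7]
tool_rot: [3.139, -0.006, -2.888]
force: [0.6, -0.2, -0.5]
width: 85.2
gripper_force: 0.0
t 10.9 pos [484.9 154.3 124.7] rot [ 3.139 -0.006 -2.888] w 85.2 
 now [-0.01 -0.14  4.23] after turn [ 0.01 -0.13  4.23] turn 0.11
[[317. 289.]
 [317. 253.]
 [174. 293.]
 [173. 252.]]
```

View pics/w3.png

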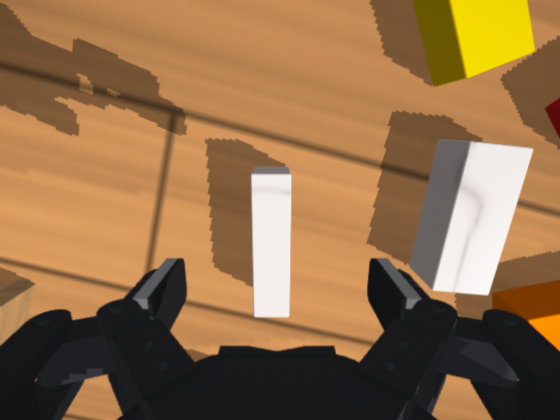

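The projected bar corners match the picture: top end (174,252–292), bottom end (317,253–289). Descend and grip.

```bash
python3 -m crank '[[[0,-0.12,1,0],[0,0,1,0],[0,0,1,0],[0,0,1,0],[0,0,0.2,0],[0,0,0,0]]]'
python3 -m crank '[[[0,0,0,0],[0,0,0,0],[0,0,0,0],[0,0,0,0],[0,0,0,0],[0,0,0,0],[0,0,0,0]]]' 1
python3 -c "
from h import *
go(485.3,151.2,24,.245-np.pi)"
```

```text
clock: 11.45
eef_pos: [487.5, 146.3, 22.9]
tool_rot: [-3.141, -0.003, -2.897]
force: [-0.3, 0.4, -0.0]
width: 85.4
gripper_force: 0.0
clock: 12.03
eef_pos: [489.1, 149.2, 25.2]
tool_rot: [3.14, 0.003, -2.896]
force: [-1.4, 1.7, 7.4]
width: 28.6
gripper_force: 59.1
t 12.03 pos [489.1 149.2  25.2] rot [ 3.140e+00  3.000e-03 -2.896e+00] w 28.6 
 now [0.13 0.11 0.05] after turn [0.13 0.11 0.05] turn 0.01
```

```bash
python3 -m crank '[[[0,0,-0.6,0],[0,0,-0.6,0],[0,0,0,1],[0,0,0,1],[0,0,0,1],[0,0,0,1],[0,0,0,1],[0,0,0,0.4],[0,0,0,0]]]'
python3 -c "
from h import *
go(497.2,-164,55,-.189-np.pi)
im=ctrl.get_image('side');save(im,'s2.png',(150,360,180,400),3)"
```

```text
clock: 12.78
eef_pos: [488.2, 147.3, 53.8]
tool_rot: [-3.141, -0.0, 2.954]
force: [0.1, 0.2, -6.3]
width: 28.7
gripper_force: 60.8
t 12.78 pos [488.2 147.3  53.8] rot [-3.141 -0.     2.954] w 28.7 
 now [ -2.67 -12.17  -0.04] after turn [ -2.69 -12.16  -0.05] turn 0.02
```

View pics/s2.png

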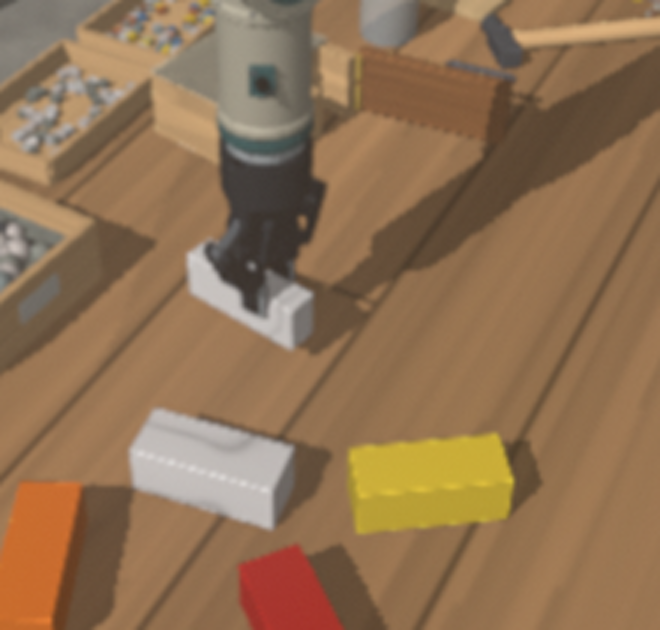

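The bar hangs level in the grip at crop (250,290), and the door stands wide open at crop (430,90). On to the narrow bay.

```bash
python3 -m crank '[[[-0.22,-1,0,0],[-0.22,-1,0,0],[-0.22,-1,0,0],[-0.22,-1,0,0],[-0.22,-1,0,0],[-0.22,-1,0,0],[-0.22,-1,0,0],[-0.22,-1,0,0],[-0.22,-1,0,0],[-0.22,-1,0,0],[-0.22,-1,0,0],[-0.22,-1,0,0]]]'
python3 -m crank '[[[0,-0.16,0.5,0],[0,0,0.5,0],[0,0,0,0]]]'
python3 -c "
from h import *
go(497.2,-164,27,-.189-np.pi)
im=ctrl.get_image('top');save(im,'t2.png',(120,230,280,400),5)
p=[-.189];R=lambda a,b:(600.5-0+np.cos(p[0])*a-np.sin(p[0])*b,-133.9+np.sin(p[0])*a+np.cos(p[0])*b)
print(ctrl.read_state()['force'])"
```

```text
clock: 13.83
eef_pos: [497.0, -160.8, 53.7]
tool_rot: [3.142, -0.001, 2.956]
force: [0.1, -0.2, -6.0]
width: 28.8
gripper_force: 60.9
clock: 14.08
eef_pos: [494.8, -162.8, 26.6]
tool_rot: [3.141, -0.004, 2.954]
force: [-0.6, -0.3, -4.7]
width: 28.6
gripper_force: 60.8
t 14.08 pos [ 494.8 -162.8   26.6] rot [ 3.141 -0.004  2.954] w 28.6 
 now [-0.1  -0.03 -0.02] after turn [-0.1  -0.03 -0.02] turn 0.02
[ 0.31821193  0.32494478 -4.9652093 ]
```

View pics/t2.png

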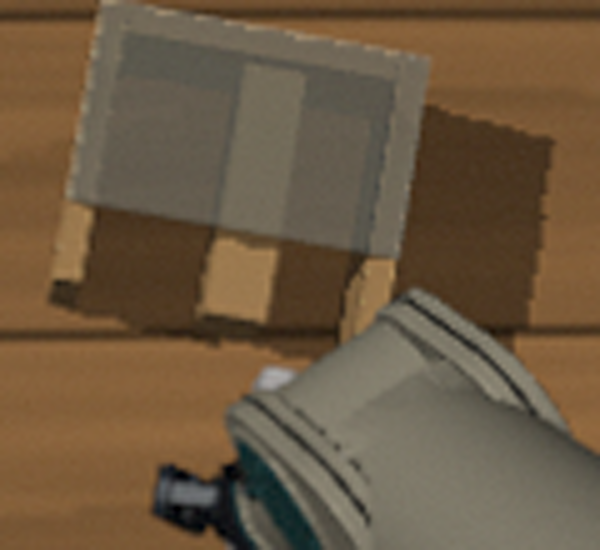

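Run:
```python
from h import *
im=ctrl.get_image("top")
c=lambda x,y,z: at(im,(120+(y+.5)/5-.5,280+(x+.5)/5-.5),z)
o=np.array([592.4,-182.3]);a=-.189;X=np.array([np.cos(a),np.sin(a)]);Y=np.array([-np.sin(a),np.cos(a)])
for n,x,y,z in (("partFR",268,320,60),("partFL",200,311,60),("barL",262,368,46),("barR",297,372,46),("wallR inner front",345,335,82),("wallL outer front",52,277,82),("wallL inner",83,282,82)):
    d=c(x,y,z)[:2]-o; print(n,d@X,d@Y)
from math import *
```

```text
partFR 2.5554711041329816 20.62270102038612
partFL 0.9846573590242524 55.441757367020045
barL -19.861828843448347 18.338012968155354
barR -18.72214023655413 0.27487818036748246
wallR inner front -2.365497276952325 -16.448808203103344
wallL outer front 0.620918899196127 132.35422801639135
wallL inner 0.8519190110534858 116.72555478036927
```

```bash
python3 -m crank '[[[0,-0.1,0,0],[-0.3,0,0,0],[-0.3,0,0,0],[-0.3,0,0,0],[-0.3,0,0,0],[-0.3,0,0,0],[-0.3,0,0,0],[0,0,0,0]]]'
python3 -m crank '[[[-0.3,0,0,0],[-0.3,0,0,0],[-0.3,0,0,0],[-0.3,0,0,0],[-0.2,0,0,0],[0,0,0,0]]]'
```

```text
clock: 14.85
eef_pos: [542.9, -174.4, 29.0]
tool_rot: [3.141, 0.003, 2.954]
force: [0.8, -0.0, -5.7]
width: 28.8
gripper_force: 60.9
clock: 15.35
eef_pos: [575.6, -176.2, 28.8]
tool_rot: [3.136, -0.001, 2.956]
force: [-1.1, 8.3, -3.7]
width: 28.7
gripper_force: 66.7
```

```bash
python3 -m crank '[[[0,0.1,0,0],[0,0,0.08,0],[0,0,0,0]]]'
python3 -m crank '[[[0,0,0,0],[0,0,0,0],[0,0,0,0],[0,0,0,0]]]' -0.1
python3 -m crank '[[[1,0,0,0],[1,0,0,0],[1,0,0,0],[0.4,0,0,0],[0,0,0,0]]]'
python3 -c "
from h import *
im=ctrl.get_image('wrist');save(im,'w4.png')
go(505,-165,28,-.189-np.pi)"
```

```text
clock: 15.6
eef_pos: [575.7, -175.3, 26.8]
tool_rot: [3.138, -0.0, 2.956]
force: [-1.3, 6.7, -3.8]
width: 28.5
gripper_force: 66.7
clock: 15.93
eef_pos: [574.1, -169.1, 28.1]
tool_rot: [3.132, -0.004, 2.958]
force: [-10.0, 19.1, 11.6]
width: 46.6
gripper_force: 0.0
clock: 16.35
eef_pos: [490.3, -163.1, 27.4]
tool_rot: [-3.14, -0.001, 2.955]
force: [-0.2, 0.6, 0.9]
width: 47.0
gripper_force: 0.0
t 16.4 pos [ 492.6 -163.2   27.6] rot [-3.140e+00  2.000e-03  2.954e+00] w 47.0 
 now [-0.5   0.02 -0.02] after turn [-0.5   0.02 -0.02] turn 0.02
```

View pics/w4.png

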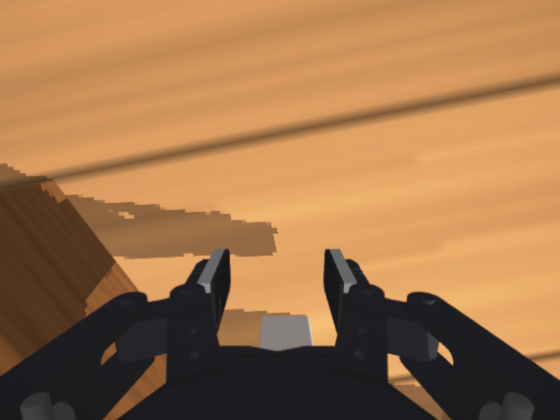

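The wrist view shows the narrow bar's rear end at (330,286), midway between the fingers. The 19 N at release was probably finger backs near the door. I'll shut the gripper and push.

```bash
python3 -m crank '[[[0,0,0,0],[0,0,0,0],[0,0,0,0],[0,0,-0.1,0],[0,0,0,0]]]' 1
python3 -m crank '[[[-0.5,0,0,0],[-0.4,0,0,0],[-0.3,0,0,0],[-0.3,0,0,0],[-0.3,0,0,0],[-0.3,0,0,0],[-0.3,0,0,0],[-0.3,0,0,0],[0,0,0,0]]]'
python3 -c "
from h import *
go(592.4-2*.982,-182.3+2*.188,30,-.189-np.pi)"
```

```text
clock: 16.82
eef_pos: [492.5, -162.4, 29.6]
tool_rot: [3.141, 0.001, 2.954]
force: [-0.5, 0.3, -0.5]
width: 0.3
gripper_force: 0.0
clock: 17.57
eef_pos: [557.5, -174.9, 28.9]
tool_rot: [-3.141, -0.002, 2.954]
force: [-2.2, 0.6, -0.3]
width: 0.1
gripper_force: 1.2
t 17.57 pos [ 557.5 -174.9   28.9] rot [-3.141e+00 -2.000e-03  2.954e+00] w 0.1 
 now [-1.35 -0.03 -0.05] after turn [-1.35 -0.03 -0.04] turn 0.02
```

```bash
python3 -m crank '[[[-0.3,0,0,0],[-0.3,0,0,0],[-0.3,0,0,0],[-0.25,0,0,0],[-0.2,0,0,0],[0,0,0,0]]]'
python3 -c "
from h import *
go(592.4-2*.982,-182.3+2*.188,30,-.189-np.pi)"
```

```text
clock: 18.07
eef_pos: [581.3, -180.5, 27.3]
tool_rot: [-3.138, -0.02, 2.952]
force: [-21.1, 3.8, 6.9]
width: 0.3
gripper_force: 0.0
t 18.07 pos [ 581.3 -180.5   27.3] rot [-3.138 -0.02   2.952] w 0.3 
 now [-0.37  0.01 -0.12] after turn [-0.37  0.01 -0.11] turn -0.01
```

Progress stopped with the finger front at about the cupboard's front plane. The gripper's linkage is probably meeting the wall fronts. I'll retract, lift, turn the tool a quarter turn so it's slim across the bay, and measure where the bar is.

```bash
python3 -m crank '[[[0.8,0,0,0],[1,0,0,0],[0.5,0,-1,1],[0,0,-1,1],[0,0,-1,1],[0,0,-1,1],[0,0,0,1],[0,0,0,1],[0,0,0,1],[0,0,0,1],[0,0,0,1],[0,0,0,1]]]'
python3 -m crank '[[[0,0,0,1],[0,0,0,1],[0,0,0,1],[0,0,0,1],[0,0,0,1],[0,0,0,1],[0,0,0,1],[0,0,0,1],[0,0,0,1],[0,0,0,0.6],[0,0,0,0]]]'
python3 -m crank '[[[1,0,0,0],[1,0,0,0],[1,0,0,0],[1,0,0,0],[1,0,0,0],[1,0,0,0],[1,0,0,0],[0,0,0,0]]]'
cat > m.py <<'E'
from h import *
import sys
im=ctrl.get_image("top")
a=-.189;X=np.array([np.cos(a),np.sin(a)]);Y=np.array([-np.sin(a),np.cos(a)])
def rect(o,lo):
    P=[]
    for r in range(100,230):
        for c in range(270,400):
            w=at(im,(r,c),46)[:2]-o; u,v=w@X,w@Y
            px=im["img"][r,c].astype(int)
            if -130<u<38 and abs(v)<lo and px.min()>85 and px.max()-px.min()<40: P.append((u,v))
    P=np.array(P,np.float32);print(len(P)); 
    if len(P)>5: print(P.min(0),P.max(0),cv2.minAreaRect(P))
print("narrow");rect(np.array([592.4,-182.3]),30)
print("wide");rect(np.array([608.6,-97.8]),38)
for r in ctrl.place_of("top","bar_narrow")[:2]:
    w=at(im,r["position"],0)[:2]-[592.4,-182.3];print(r["confidence"],w@X,w@Y)
for r in ctrl.place_of("top","door_handle")[:2]: 
    w=at(im,r["position"],58)[:2]-[585.5,-218.6];print("door",r["confidence"],np.arctan2(w[1],w[0])%(2*np.pi)-1.769)
E
python3 m.py
```

```text
clock: 19.07
eef_pos: [536.2, -170.6, 129.7]
tool_rot: [3.139, 0.002, 2.151]
force: [-0.2, -0.2, 0.4]
width: -0.2
gripper_force: 0.0
clock: 19.98
eef_pos: [536.1, -170.5, 129.7]
tool_rot: [3.139, 0.0, 1.386]
force: [0.6, -0.2, 0.5]
width: 0.1
gripper_force: 0.0
clock: 20.65
eef_pos: [568.9, 9.2, 130.0]
tool_rot: [3.139, -0.006, 1.396]
force: [-0.2, 0.8, -0.6]
width: 0.2
gripper_force: 0.0
narrow
171
[-1.2450823 -9.630659 ] [37.886257 20.427809] ((18.357454299926758, 5.348505020141602), (39.187564849853516, 29.921875), 0.968400239944458)
wide
272
[-129.62523  -33.24656] [-32.80908  37.93646] ((-81.23402404785156, 2.3225173950195312), (71.17095184326172, 96.8092269897461), 89.96610260009766)
0.61 55.14508809293402 4.096363445141451
0.27 71.34078098846985 432.4840781107667
door 0.95 2.113844228285571
```

The narrow bar lies straight in its bay, rear face at about -1 mm, so it's nearly done. The door is at its stop. One more push of about 8 mm with the slim side.

```bash
python3 -c "
from h import *
go(544.2,-168,31,1.382)"
```

```text
t 20.8 pos [567.3   1.3 129.3] rot [3.141 0.    1.388] w 0.1 
 now [-6.83  0.32  3.94] after turn [-6.82  0.37  3.93] turn 0.07
```

```bash
python3 -m crank '[[[-1,0,0,0],[-1,0,0,0],[-1,0,0,0],[-1,0,0,0],[-1,0.1,0,0],[-1,0.1,0,0],[-0.83,0.15,0,0.07],[0,0,1,0],[0,0,1,0],[0,0,1,0],[0,0,0.9,0],[0,0,0,0]]]'
python3 -c "
from h import *
go(586,-176,31,1.382)"
```

```text
clock: 21.8
eef_pos: [540.6, -169.3, 28.0]
tool_rot: [-3.134, 0.001, 1.379]
force: [-0.3, -0.0, -0.2]
width: -0.4
gripper_force: 0.0
t 21.8 pos [ 540.6 -169.3   28. ] rot [-3.134e+00  1.000e-03  1.379e+00] w -0.4 
 now [ 0.08  1.84 -0.13] after turn [ 0.08  1.84 -0.12] turn -0.04
```

```bash
python3 -m crank '[[[0.05,0.4,-0.08,0],[0,0.4,0,0],[0,0.25,0,0],[0,0.2,0,0],[0,0.2,0,0],[0,0.2,0,0],[0,0.18,0,0],[0,0,0,0]]]'
python3 -c "
from h import *
go(586,-176,31,1.382)"
python3 -m crank '[[[0,-1,0,0],[0,-1,0,0],[0,-0.5,-1,0],[0,0,-1,0],[0,0,-1,0],[0,0,-1,0],[1,0,0,-1],[1,0,0,-1],[1,0,0,-1],[1,0,0,-1],[1,0,0,-1],[1,0,0,-1]]]'
python3 m.py
```

```text
clock: 22.47
eef_pos: [586.4, -175.4, 33.8]
tool_rot: [-3.135, 0.001, 1.38]
force: [-5.7, 1.3, 4.3]
width: 0.2
gripper_force: 3.1
t 22.47 pos [ 586.4 -175.4   33.8] rot [-3.135e+00  1.000e-03  1.380e+00] w 0.2 
 now [-0.03 -0.01  0.11] after turn [-0.03 -0.01  0.11] turn -0.02
clock: 23.47
eef_pos: [526.8, -13.9, 134.2]
tool_rot: [3.141, 0.0, 1.864]
force: [0.6, 0.2, -1.6]
width: 0.4
gripper_force: 0.0
narrow
151
[-114.991264   -9.630659] [37.886257 29.81327 ] ((-38.880455017089844, 9.656659126281738), (30.535873413085938, 154.5088348388672), 85.95408630371094)
wide
1023
[-129.62523   -37.833103] [37.57849 37.97371] ((-46.016761779785156, 0.06951904296875), (167.2044219970703, 75.77548217773438), 0.014311193488538265)
0.66 71.10228056486972 0.3551584864482056
door 0.64 2.155178191723283
```

```bash
python3 -m crank '[[[0,0,0,-1],[0,0,0,-1],[0,0,0,-1],[0,0,0,-1],[0,0,0,-1],[0,0,0,-1],[0,0,0,-1],[0,0,0,-1],[0,0,0,-1],[0,0,0,-1],[0,0,0,-1],[0,0,0,-1]]]' -1
python3 -m crank '[[[0,0,0,-1],[0,0,0,-1],[0,0,0,-1],[0,0,0,-1],[0,0,0,-1],[0,0,0,-0.9],[0,0,0,0]]]'
python3 -c "
from h import *
go(427.3,303.7,19,.151-np.pi)"
python3 m.py
```

```text
clock: 24.62
eef_pos: [526.7, -16.9, 133.8]
tool_rot: [-3.14, 0.0, 2.821]
force: [0.1, -0.6, 0.2]
width: 85.6
gripper_force: 0.0
clock: 25.2
eef_pos: [526.6, -16.8, 133.6]
tool_rot: [-3.141, -0.001, -2.992]
force: [-0.4, -0.0, -0.7]
width: 85.5
gripper_force: 0.0
t 25.2 pos [526.6 -16.8 133.6] rot [-3.141e+00 -1.000e-03 -2.992e+00] w 85.5 
 now [ 2.01 13.27  4.57] after turn [ 2.   13.27  4.58] turn -0.02
narrow
717
[-114.991264  -29.801342] [37.886257 29.827257] ((-38.546844482421875, 0.024200439453125), (152.87173461914062, 59.62855911254883), 0.01716267131268978)
wide
1512
[-127.856766  -37.833103] [37.73218  37.910404] ((-45.03948974609375, 0.12350845336914062), (165.58407592773438, 75.70925903320312), 0.09647774696350098)
0.74 59.10831330392424 11.271731120867535
door 0.93 2.116791562292681
```

```bash
python3 -m crank '[[[0.15,1,0,0],[0.15,1,0,0],[0.15,1,0,0],[0.15,1,0,0],[0.15,1,0,0],[0.15,1,0,0],[0.15,1,0,0],[0.15,1,0,0],[0.15,1,0,0],[0.15,1,0,0],[0.15,1,0,0],[0.15,1,0,0]]]'
python3 -m crank '[[[0.2,1,0,0],[0,0.27,0,0],[0,0,0,0],[0,0,0,0]]]'
python3 m.py
python3 -c "
from h import *
go(427.3,303.7,19,.151-np.pi)
im=ctrl.get_image('wrist')
from math import *
c=np.array([449.1,307,46]);a=.151;u=np.array([cos(a),sin(a),0]);v=np.array([-sin(a),cos(a),0])
print(pix(im,[c+60*u+24*v,c+60*u-24*v,c-60*u+24*v,c-60*u-24*v]).round())
I=im['img'].astype(int);m=((I.max(2)-I.min(2)<45)&(I.min(2)>130)).astype(np.uint8)
k,l,st,ce=cv2.connectedComponentsWithStats(m);
for j in range(1,k):
  if st[j,4]>1500: print(st[j],cv2.boxPoints(cv2.minAreaRect(np.argwhere(l==j).astype(np.float32))).round())"
```

```text
clock: 26.35
eef_pos: [436.7, 275.7, 134.0]
tool_rot: [-3.141, 0.001, -2.993]
force: [0.7, 0.1, -0.4]
width: 85.5
gripper_force: 0.0
clock: 26.68
eef_pos: [427.5, 304.6, 133.7]
tool_rot: [-3.14, 0.0, -2.991]
force: [1.0, 0.0, 0.7]
width: 85.3
gripper_force: 0.0
narrow
146
[  5.267385  -10.0397835] [37.886257 20.427809] ((21.558395385742188, 5.219873428344727), (32.7911491394043, 30.287086486816406), 0.9699386954307556)
wide
0
0.72 63.001206298461405 9.712219083381864
door 0.83 2.121004244144239
door 0.68 0.07075244187611562
t 26.83 pos [427.9 303.5 133.6] rot [-3.14  -0.    -2.993] w 85.2 
 now [0.02 0.02 4.58] after turn [0.02 0.01 4.58] turn -0.03
[[307. 305.]
 [307. 249.]
 [167. 309.]
 [167. 245.]]
[ 245  166   63  140 8286] [[166. 307.]
 [166. 245.]
 [305. 245.]
 [305. 307.]]
```

The narrow bar is placed, rear face 5 mm inside and y +5. The wide bar's projection matches the wrist image. Descend and grip.

```bash
python3 -m crank '[[[0,0,1,0],[0,0,1,0],[0,0,1,0],[0,0,1,0],[0,0,0.65,0],[0,0,0,0]]]'
python3 -m crank '[[[0,0,0,0],[0,0,0,0],[0,0,0,0],[0,0,0,0],[0,0,0,0],[0,0,0,0],[0,0,0,0]]]' 1
python3 -m crank '[[[0,0,-0.6,0],[0,0,-0.6,0],[0,0,0,1],[0,0,0,1],[0,0,0,1],[0,0,0,1],[0,0,0,0.25],[0,0,0,0]]]'
python3 -c "
from h import *
x=-100;go(608.6+x*.982,-97.8-x*.188,55,-.189-np.pi)"
```

```text
clock: 27.38
eef_pos: [426.1, 302.8, 14.7]
tool_rot: [-3.138, -0.005, -2.992]
force: [0.3, 0.0, -0.4]
width: 85.4
gripper_force: 0.0
clock: 27.97
eef_pos: [428.2, 304.1, 19.1]
tool_rot: [-3.139, 0.002, -2.992]
force: [-0.8, -3.5, 6.2]
width: 46.9
gripper_force: 63.7
clock: 28.63
eef_pos: [427.0, 305.1, 47.7]
tool_rot: [-3.141, 0.0, 2.953]
force: [0.0, 0.5, -8.4]
width: 46.9
gripper_force: 64.6
t 28.63 pos [427.  305.1  47.7] rot [-3.141  0.     2.953] w 46.9 
 now [ -6.15 -14.47  -0.28] after turn [ -6.16 -14.46  -0.29] turn 0.01
```

```bash
python3 -m crank '[[[-0.45,-1,0,0],[-0.45,-1,0,0],[-0.45,-1,0,0],[-0.45,-1,0,0],[-0.45,-1,0,0],[-0.45,-1,0,0],[-0.45,-1,0,0],[-0.45,-1,0,0],[-0.45,-1,0,0],[-0.45,-1,0,0],[-0.45,-1,0,0],[-0.45,-1,0,0]]]'
python3 -m crank '[[[-0.4,-1,0,0],[-0.35,-1,0,0],[0,-0.47,0,0],[0,0,0.5,0],[0,0,0.5,0],[0,0,0,0],[0,0,0,0]]]'
python3 -c "
from h import *
x=-15;go(608.6+x*.982,-97.8-x*.188,22,-.189-np.pi)
im=ctrl.get_image('top');x=-79;c=np.array([608.6+x*.982,-97.8-x*.188]);a=-.189
P=[]
X=np.array([np.cos(a),np.sin(a)]);Y=np.array([-np.sin(a),np.cos(a)])
for r in range(140,240):
  for q in range(240,400):
    w=at(im,(r,q),46)[:2]-[608.6,-97.8];px=im['img'][r,q].astype(int)
    if -50<w@X<10 and abs(w@Y)<45 and px.min()>130 and px.max()-px.min()<40: P.append((w@X,w@Y))
P=np.array(P);print(len(P),P.min(0),P.max(0))"
```

```text
clock: 29.63
eef_pos: [503.3, -16.1, 47.6]
tool_rot: [-3.142, -0.0, 2.954]
force: [0.8, 0.2, -6.7]
width: 47.2
gripper_force: 64.9
clock: 30.22
eef_pos: [509.4, -78.4, 22.3]
tool_rot: [3.142, -0.002, 2.954]
force: [0.2, 1.0, -7.4]
width: 47.0
gripper_force: 64.8
t 30.22 pos [509.4 -78.4  22.3] rot [ 3.142e+00 -2.000e-03  2.954e+00] w 47.0 
 now [-3.44 -0.02  0.  ] after turn [-3.44 -0.02  0.01] turn 0.02Traceback (most recent call last):
  File "<string>", line 11, in <module>
    P=np.array(P);print(len(P),P.min(0),P.max(0))
                               ~~~~~^^^
    return umr_minimum(a, axis, None, out, keepdims, initial, where)
ValueError: zero-size array to reduction operation minimum which has no identity
```

```bash
python3 -m crank '[[[-0.3,0,0,0],[-0.3,0,0,0],[-0.3,0,0,0],[-0.3,0,0,0],[-0.2,0,0,0],[0,0,0,0]]]'
python3 -m crank '[[[-0.3,0,0,0],[-0.3,0,0,0],[-0.3,0,0,0],[-0.3,0,0,0],[-0.2,0,0,0],[0,0,0,0]]]'
```

```text
clock: 30.77
eef_pos: [546.6, -85.5, 22.8]
tool_rot: [3.141, 0.002, 2.952]
force: [0.9, -0.6, -6.6]
width: 46.8
gripper_force: 65.0
clock: 31.27
eef_pos: [580.7, -92.1, 22.6]
tool_rot: [3.141, 0.002, 2.952]
force: [0.1, 0.5, -7.9]
width: 47.3
gripper_force: 65.0
```

```bash
python3 -m crank '[[[0,0,0.12,0],[0,0,0,0]]]'
python3 -m crank '[[[0,0,0,0],[0,0,0,0],[0,0,0,0],[0,0,0,0]]]' -0.45
python3 -m crank '[[[1,0,0,0],[1,0,0,0],[1,0,0,0],[0.4,0,0,0],[0,0,-1,0],[0,0,-1,1],[0,0,-0.5,1],[0,0,0,1],[0,0,0,1],[0,0,0,1],[0,0,0,1],[0,0,0,1]]]'
python3 -m crank '[[[0,0,0,1],[0,0,0,1],[0,0,0,1],[0,0,0,1],[0,0,0,1],[0,0,0,1],[0,0,0,1],[0,0,0,1],[0,0,0,1],[0,0,0,1],[0,0,0,1],[0,0,0,1]]]' 1
python3 -c "
from h import *
x=-75;go(608.6+x*.982,-97.8-x*.188,31,1.382)"
```

```text
clock: 31.43
eef_pos: [579.0, -91.8, 19.4]
tool_rot: [3.142, 0.0, 2.953]
force: [0.6, 0.2, -6.1]
width: 46.9
gripper_force: 65.1
clock: 31.77
eef_pos: [579.4, -91.7, 20.3]
tool_rot: [3.141, 0.001, 2.953]
force: [-0.6, -0.1, -0.4]
width: 62.4
gripper_force: 0.0
clock: 32.77
eef_pos: [495.7, -75.8, 82.6]
tool_rot: [3.141, 0.001, 2.389]
force: [-0.3, 0.2, -0.2]
width: 62.0
gripper_force: 0.0
clock: 33.77
eef_pos: [495.7, -75.6, 82.5]
tool_rot: [3.141, -0.0, 1.429]
force: [0.7, 0.6, -0.5]
width: -0.2
gripper_force: 0.0
t 33.77 pos [495.7 -75.6  82.5] rot [ 3.141 -0.     1.429] w -0.2 
 now [-0.1   1.6   2.06] after turn [-0.03  1.6   2.06] turn 0.59
```

```bash
python3 -m crank '[[[0,0,0,0.59],[0,0,1,0],[0,0,1,0],[0,0.4,0,0],[0,0.4,0,0],[0,0.3,0,0],[0,0.3,0,0],[0,0.3,0,0],[0,0.3,0,0],[0,0.3,0,0],[0,0,0,0]]]'
python3 -c "
from h import *
x=-7;go(608.6+x*.982,-97.8-x*.188,31,1.382);print(ctrl.read_state()['force'])"
```

```text
clock: 34.68
eef_pos: [547.6, -86.1, 32.1]
tool_rot: [-3.133, 0.002, 1.386]
force: [-4.0, 0.9, 0.3]
width: 0.1
gripper_force: 2.6
t 34.68 pos [547.6 -86.1  32.1] rot [-3.133e+00  2.000e-03  1.386e+00] w 0.1 
 now [-0.01  2.21  0.02] after turn [-0.    2.21  0.04] turn 0.05
[-3.98262489  0.93927856  0.3381551 ]
```

```bash
python3 -m crank '[[[0,0.3,0,0],[0,0.3,0,0],[0,0.3,0,0],[0,0.3,0,0],[0,0.3,0,0],[0,0.2,0,0],[0,0.2,0,0],[0,0.15,0,0],[0,0.13,0,0],[0,0,0,0],[0,0,0,0]]]'
python3 -c "
from h import *
x=-7;go(608.6+x*.982,-97.8-x*.188,31,1.382);print(ctrl.read_state()['force'])"
python3 -m crank '[[[0,-1,0,0],[0,-1,0,0],[0,-0.5,-1,0],[0,0,-1,0],[0,0,-1,0],[0,0,-1,0],[1,0,-1,0],[1,0,0,0],[1,0,0,0],[1,0,0,0],[1,0,0,0],[1,0,0,0]]]'
python3 -m crank '[[[1,0,0,0],[1,0,0,0],[1,0,0,0],[1,0,0,0],[1,0,0,0],[0,0,0,0]]]'
python3 m.py
python3 -c "
from h import *
im=ctrl.get_image('top');save(im,'end.png',(90,270,240,480),3)"
```

```text
clock: 35.6
eef_pos: [601.3, -96.0, 32.0]
tool_rot: [-3.133, 0.001, 1.385]
force: [-7.8, 1.6, 4.9]
width: 0.0
gripper_force: 4.3
t 35.6 pos [601.3 -96.   32. ] rot [-3.133e+00  1.000e-03  1.385e+00] w 0.0 
 now [-0.01  0.02  0.04] after turn [-0.01  0.02  0.04] turn 0.04
[-7.77362818  1.56888377  4.85912393]
clock: 36.6
eef_pos: [572.2, 63.6, 157.9]
tool_rot: [3.14, -0.0, 1.385]
force: [1.5, 0.3, 0.3]
width: 0.6
gripper_force: 0.0
clock: 37.1
eef_pos: [595.0, 193.2, 158.1]
tool_rot: [3.14, -0.007, 1.392]
force: [0.2, 1.5, 0.4]
width: -0.1
gripper_force: 0.0
narrow
143
[  5.267385  -10.0397835] [37.886257 20.427809] ((21.55461311340332, 5.22496223449707), (32.82442855834961, 30.249996185302734), 1.1636381149291992)
wide
231
[  4.8261147 -24.16103  ] [37.891674 23.11599 ] ((21.5069637298584, -0.8217315673828125), (47.31207275390625, 32.874778747558594), 88.71662139892578)
0.47 74.58572265732938 7.189863426357269
door 0.89 2.128871403730013
```

View pics/end.png

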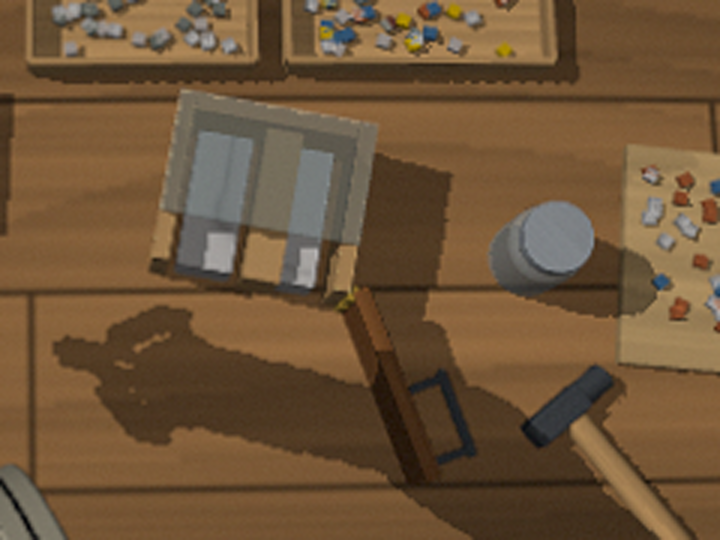

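The picture shows both white bars fully inside, ends at crop (220,265) and (305,280), each about 5 mm behind the front. The door stands wide open at crop (400,390), and the jar and hammer are undisturbed. Handing in.

```bash
python3 -c "
from cell import ctrl
print(ctrl.finish_job())"
```

```text
the job is handed in; nothing more can be done
None
```

The job is handed in, with no verdict returned: the door measured open at about 2.1 rad, both marble bars lie flat in their bays with rear ends about 5 mm inside the front, and I saw no movement of the jar or hammer in the last picture (the box of stones was out of that crop).

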